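# Drag the finger plate home in the welding jig and latch it

### The arm

A 7-joint arm with a two-finger parallel gripper is mounted at the origin on the work surface. World frame = base frame: x ahead of the robot, y to its left, z up, the work surface at z = 0. Lengths are in mm, angles in degrees, forces in N, time in s.
With the tool pointing down it reaches from about 350 to 900 mm from the base axis. Payload 19.9 kg.
Tool frame: the origin (TCP) lies on the centre line of the jaws, within the pads' length; the fingertips stand 8 mm ahead of it and the grasp point (between the pads) lies 11 mm behind it; z points along the fingers, y is the line along which they close (so a half turn about z gives the same grasp; the last joint's range is limited). The gripper opens to 94 mm and grips with 3 to 60 N. Pads are 16 mm wide; open, the fingers measure 119 mm over their backs; the gripper's body (75 mm by 177 mm) begins 78 mm behind the grasp point.
Start: joints at [64.085, 23.915, -0.59, 92.452, 0.269, 63.638, -3.037], TCP at [249.58, -572.981, 190.825] pointing down, gripper open.
Joint ranges: [-161.28, 161.28], [-22.2, 115.67], [-73.04, 71.86], [3.21, 147.25], [-68.34, 248.33], [10.77, 114.83], [-161.83, 161.83]. Speed limits (degrees/s): [108.29, 108.29, 136.94, 136.94, 172.46, 172.46, 172.46].

### API

Orientations are given as a 3x3 rotation matrix whose columns are the frame's x, y, z axes.
In Python, from workcell import manip gives the robot as it stands.
- The arm moves only by the tool move_arm, never from a script. Its arguments are lists of equal length, an entry for each row: "slide": the shift along the tool's x, y, z in m, a list of three; "dr": the turn, a rotation vector about the tool's x, y, z in rad, a list of three. A call has exactly 8 rows; each row shifts and turns the commanded pose from where the row before left it, along the tool's axes as they then stand; what a row does not reach is not made up. A row lasts 1/12 s, in which the tool goes at most 41.7 mm and 7.16 degrees, less where a joint would pass 70% of its speed; a pose out of reach is approached as far as the arm can. A call is refused whole if a number of a shift passes 0.0417 or a number of a turn 0.125, either way. A call with a gripper value outside its range is refused whole. "hand" is the finger opening in m, from 0 to 0.094, set as the call begins (left out, the last holds). The fingers move at their own pace and stop on an object; "grip_force" is the grip in N (left out, the last holds). Time passes only in rows, so rows that do not move let the fingers close, or fill a call up. It gives the time, the measured TCP pose, the force, the opening and the grip force at its end, in the units of the state.
- manip.observe(): the state, without advancing time (a new reading comes with each control period).
- manip.grab_frame(name): name is "side" or "top" or "wrist"; returns (picture, depth): 420x560x3 uint8, red, green, blue; 420x560 float32, mm along the optical axis (not along the pixel's ray), 0 where there is no reading.
- manip.camera_info(name): a dict with "camera_matrix" (3x3 intrinsics, pixels), "R" (3x3) and "t" (3): a world point X has camera coordinates R X + t. Camera axes: x right, y down, z forward; pixel columns grow to the right and rows downward; lengths in mm; the calibration is good to about 2 mm. The wrist camera is an equidistant fisheye: a pixel r from the principal point sees the ray r / f radians off the axis. A picture is of the moment at which its call begins: read the wrist's pose just before it. camera_info takes no time and is no camera call; for the wrist camera it gives the pose at the moment of the call.
- manip.hand_in(): hands the job in; it is judged then, once.
Trained networks look in the newest picture that a camera, given by its name, has taken for a name from the list of things; names that differ only in an ending like _2 or _b are one class to them, and where a whole thing is asked for, a point or a joint stands for the part that bears it (a point fixed in the world has none). Each returns a list of dicts, best first, with "confidence" (0 to 1); they miss things now and then, are a little off and sometimes report something else, mostly with a low value. They report only what shows in the picture. A call takes as long as a camera call. They do not tell look-alikes from the thing itself.
- manip.masks_of(camera, query): "mask" (420x560 bool, what is visible of it) and "box" ([left, top, right, bottom] in pixels, round what is visible of it).
The state is a dict: "t": time; "q": joint angles; "dq": joint speeds; "tau": joint torques, N m; "tool_pos": TCP position; "tool_rot": TCP orientation; "force": force on the tool from outside, world axes, zero at the start; "ft_torque": the same for the moment, N m; "width": finger opening in mm; "grasp_force": force on a finger pad.
Only numpy, scipy, OpenCV 4.12 (cv2) and the standard library are available. Lean on these libraries where they do the work, as an engineer would, in place of code of your own. Each camera call takes 0.05 s, during which the arm holds its last target. There are 200 camera calls.

### The job

Get the aluminium finger plate ready for welding: press down on its bare top and drag it by friction out from under the blue cover, back towards the jig's fixed comb, until its teeth lie fully between the comb's teeth and it stops against the comb. Then swing the red-knobbed latch fully shut so that its pawl sits in the notch in the plate's edge, let go, and leave the other things on the bench where they are.

Things in the scene. Friction and masses are not known exactly. Their poses are not given: they have to be found in the camera images.
- jig: Welding jig fixed on the bench: grey slick-coated bed 320 x 220 mm, top at z 20 mm. Origin on the bench surface; x points along the jig away from the robot, y to its left. Bed spans x -150 to 170, y +-110 mm. Dark side rails (top z 30 mm) have inner faces at y +-57 mm; the left one has a gap at x +-20 mm for the latch pawl. Place and yaw change every time.
- comb (a point): Middle of the front face of the fixed blue comb's spine, at its top: the jig's x -115, y 0, z 30 mm. Five teeth, 7 mm wide and 20 mm apart (middle one at y 0), reach from the spine 48 mm towards +x (to x -67 mm). The spine is the plate's stop.
- cover_edge (a point): Middle of the robot-side top edge of the fixed blue cover, 8 mm thick: the jig's x 50, y 0, z 42 mm. It spans the rails from here to x 160 mm, 4 mm clear above the finger plate.
- plate: Loose aluminium finger plate 170 x 108 x 10 mm, 0.28 to 0.56 kg, flat on the bed (its top z 30 mm) with 3 mm play to each rail. Origin: centre of its underside, axes as the jig's. Solid body x -35 to 85 mm; six teeth, 8 mm wide, 20 mm apart, point to -x (x -85 to -35). Starts with origin at the jig's x 27 to 45 mm; home is x -30 mm (tooth tips on the comb's spine).
- plate_notch (a point): Mouth of the notch in the plate's +y edge, at its top: plate x 30, y 54 mm. Notch 19 mm long (x), 12 mm deep. With the plate home it is at the jig's x 0, in front of the rail gap. A fingertip pressed on the plate with 10 N or more drags it easily, as the bed is slick (friction about 0.2). Each plate tooth has 2.5 mm clearance to the comb's teeth on both sides.
- latch (a joint): Angle of the latch arm about its vertical pivot: 0 wide open (arm out to the jig's left), grows clockwise seen from above, 1.25 rad is its stop, fully shut with the pawl in the notch. Its heading is 1.04 - q rad from the jig's +x towards +y. If the plate is not home the pawl strikes the plate's edge. Friction of about 0.05 N m keeps it where it is left.
- latch_knob (a point): Top centre of the latch's upright round red knob, 24 mm diameter, 36 mm tall (z 52 to 88 mm above the bench), 100 mm from the pivot. The arm below is a bar 16 mm wide, z 35 to 43 mm; the pawl, 11 mm wide, hangs from it 72 mm from the pivot.
- latch_pivot (a point): The latch's vertical pivot axis on the left rail: the jig's x -70, y 65, z 30 mm.
- tube_offcut: Bystander: steel square tube offcut, 120 x 30 x 30 mm, lying across the top of the jig's cover. Origin at the centre of its underside.
- wrench: Bystander: open spanner 180 mm long, lying on the bench to the right of the jig.
- wood_block: Bystander: upright light wood block, 70 x 45 x 120 mm; origin under its centre.
- paint_tin: Bystander: paint tin with a red band, 90 mm diameter, 110 mm tall; origin under its centre.
- jar: Bystander: dark jar, 80 mm diameter, 110 mm tall; origin under its centre.
- hammer: Bystander: hammer 280 mm long lying on the bench.
- pipe_collar: Bystander: copper-coloured pipe collar, 80 mm diameter, 30 mm tall; origin under its centre.
There are look-alikes about, which are no part of the job. There is more than one size of the plate; the one meant has the size given above.

How it is judged (in metres and radians):
On the way, in this order (a step that is already met when the one before it is completed fails the run):
1. the finger plate is home: its teeth fully between the comb's teeth, against the comb, while the latch is still open (x of plate in the frame of jig below -0.026 m and z of plate in the frame of jig below 0.024 m and value of joint latch below 0.9 rad), for 0.2 s.
2. the latch is shut with the plate home (x of plate in the frame of jig below -0.026 m and z of plate in the frame of jig below 0.024 m and value of joint latch above 1.19 rad), for 0.2 s.
At the end, for the whole second after the job is handed in: The finger plate lies flat on the bed with its teeth interlaced to within 4 mm of the fully home position, and is at rest; the latch is shut (at least 1.19 of 1.25 rad) (all of step 2 and linear speed of plate below 0.01 m/s); the robot touches nothing.
It fails at once if a bystander is moved more than 30 mm (distance of any of tube_offcut, wrench, wood_block, paint_tin, jar, hammer, pipe_collar from where it was at the start of the episode above 0.03 m).
It also fails if it takes over 51 s, if anything falls off the work surface, if the arm or the gripper's body presses on something with over 40 N, if the wrist force passes 120 N, or if a joint passes its speed limit or range.

## Working session

There is one attempt and no reset: what is moved stays moved. The work goes in short steps, Python scripts to look and compute and a tool call to move; the robot and the scene stay as the last step left them, time stands still between calls to the robot, and variables do not carry over. Pictures are saved under pics/ and viewed, at most 10 in all, crops included, and the job is handed in when it is done.

Besides the shell and the picture viewer there is one more tool, called after "Call:" by a JSON object that holds its "method" and its "body". move_arm: Moves the arm, as the interface text tells. Its arguments: {"type":"object","properties":{"slide":{"type":"array","items":{"type":"array","items":{"type":"number"}}},"dr":{"type":"array","items":{"type":"array","items":{"type":"number"}}},"hand":{"type":"number"},"grip_force":{"type":"number"}},"required":["slide","dr"]}

```bash
ls; mkdir -p pics
python3 - <<'E'
from workcell import manip
import cv2,numpy as np
s=manip.observe();print(s['t'],s['tool_pos'],s['tool_rot'],s['force'],s['width'])
ims=[]
for n in("side","top"):
    p,d=manip.grab_frame(n);np.savez(f"{n}.npz",p=p,d=d);c=manip.camera_info(n);print(n,c)
    cv2.imwrite(f"pics/{n}0.png",p[:,:,::-1])
E
```

```text
pics
0.0 [ 249.4336398  -572.61883231  190.21299035] [[ 9.16794223e-01  3.99359520e-01 -5.71365470e-04]
 [ 3.99359923e-01 -9.16793522e-01  1.13580571e-03]
 [-7.02293396e-05 -1.26948058e-03 -9.99999192e-01]] [0.01703503 0.44996931 0.46597239] 93.9781536846704
side {'camera_matrix': array([[488.92127744,   0.        , 272.07422202],
       [  0.        , 488.92127744, 216.34345058],
       [  0.        ,   0.        ,   1.        ]]), 'R': array([[-0.96519085, -0.26054434,  0.02287487],
       [-0.19006699,  0.63863973, -0.74566335],
       [ 0.17966957, -0.7240552 , -0.66593011]]), 't': array([ 429.76914254,  156.24481643, 1283.16622175])}
top {'camera_matrix': array([[541.33929665,   0.        , 283.98631977],
       [  0.        , 541.33929665, 207.02280623],
       [  0.        ,   0.        ,   1.        ]]), 'R': array([[-0.02554232, -0.99965165, -0.0066454 ],
       [-0.9968771 ,  0.02596719, -0.07457714],
       [ 0.07472373,  0.00471977, -0.9971931 ]]), 't': array([  23.46404112,  454.28139698, 1804.92367676])}
```

View pics/top0.png

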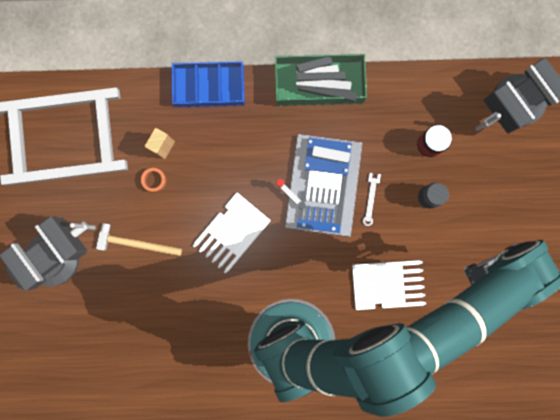

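View pics/side0.png

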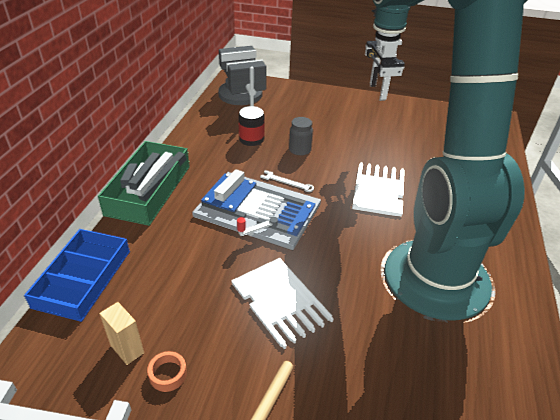

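The pictures show three finger plates: the one in the jig under the blue cover at top (323,190), and two loose look-alikes at (232,232) and (388,285). The loose ones are bigger and not in the jig. The right one is the plate in the jig. The red knob is at (281,183), and the comb is at (320,215), on the robot side.

```bash
cat > h.py <<'E'
from workcell import manip
import cv2,numpy as np
def cloud(d,c):
    K=c['camera_matrix'];v,u=np.indices(d.shape)
    P=np.stack([(u-K[0,2])/K[0,0]*d,(v-K[1,2])/K[1,1]*d,d],-1)
    return (P-c['t'])@c['R']
def proj(X,c):
    p=(np.asarray(X,float)@c['R'].T+c['t'])@c['camera_matrix'].T
    return p[...,:2]/p[...,2:]
def unproj(uv,z,c): # pixel -> world at height z
    uv=np.atleast_2d(uv).astype(float)
    r=np.c_[uv,np.ones(len(uv))]@np.linalg.inv(c['camera_matrix']).T@c['R']
    o=-c['R'].T@c['t']
    return o+r*((z-o[2])/r[:,2])[:,None]
E
python3 - <<'E'
from h import *
D=np.load('top.npz');p,d=D['p'],D['d'];c=manip.camera_info('top')
W=cloud(d,c);z=W[...,2]
print('bench z',np.median(z[240:300,100:180]))
reg=np.zeros(d.shape,bool);reg[120:250,268:372]=1
for q in('jig','latch_knob','plate'):
    for m in manip.masks_of('top',q): print(q,m['confidence'],m['box'],m['mask'].sum())
ms=manip.masks_of('top','jig')
m=((z>12)&(z<60)&reg).astype(np.uint8)
m=cv2.morphologyEx(m,cv2.MORPH_OPEN,np.ones((5,5)))
n,l,st,_=cv2.connectedComponentsWithStats(m);k=1+st[1:,4].argmax()
pts=W[l==k][:,:2].astype(np.float32)
print('rect by depth',cv2.minAreaRect(pts),len(pts))
h=cv2.cvtColor(p,cv2.COLOR_RGB2HSV);r=((h[...,0]<8)|(h[...,0]>172))&(h[...,1]>150)&(h[...,2]>90)&reg
print('red',np.argwhere(r).mean(0)[::-1],r.sum(),unproj(np.argwhere(r).mean(0)[::-1],85,c))
crop=cv2.resize(p[125:245,265:375],None,fx=5,fy=5,interpolation=cv2.INTER_CUBIC)
cv2.imwrite('pics/crop.png',crop[:,:,::-1])
E
```

```text
bench z 0.7890698397390855
jig 0.76 [280.0, 132.9, 363.8, 235.2] 5284
latch_knob 0.68 [276.5, 134.6, 364.0, 237.1] 5228
latch_knob 0.56 [309.8, 149.7, 352.2, 166.3] 437
latch_knob 0.48 [276.1, 181.1, 300.9, 211.9] 210
plate 0.93 [349.8, 259.6, 423.6, 313.7] 2703
plate 0.7 [194.3, 192.4, 265.5, 270.3] 2558
plate 0.64 [307.0, 170.3, 342.4, 202.8] 754
rect by depth ((526.0576171875, -119.96189880371094), (224.017822265625, 320.5673522949219), 80.55028533935547) 5255
red [279.83333333 181.95238095] 42 [[531.70449042  22.8283481   85.        ]]
```

View pics/crop.png

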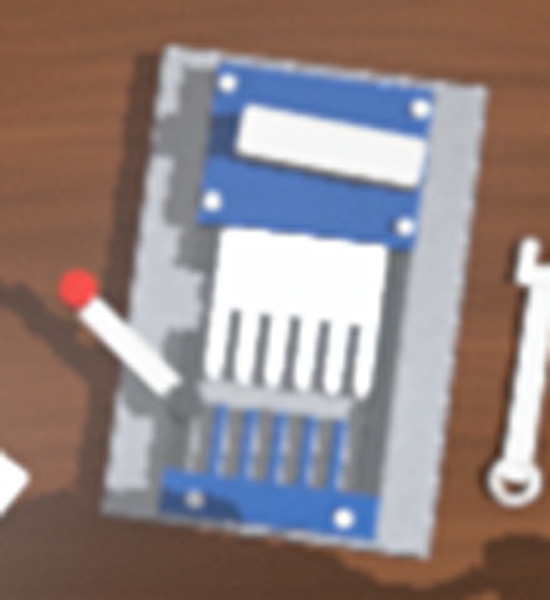

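The crop confirms it: the plate's teeth (crop 280,380) lie between the rails, pointing at the comb (280,450), and the latch is open with its knob at (78,290). The jig's rectangle measures 320×224 mm, which fits, with yaw about -9.5°.

Call:
{"method": "move_arm", "body": {"slide": [[0.027, -0.019, 0], [0.027, -0.019, 0], [0.027, -0.019, 0], [0.027, -0.019, 0], [0.027, -0.019, 0], [0.027, -0.019, 0], [0.027, -0.019, 0], [0.027, -0.019, 0]], "dr": [[0, 0, 0], [0, 0, 0], [0, 0, 0], [0, 0, 0], [0, 0, 0], [0, 0, 0], [0, 0, 0], [0, 0, 0]], "hand": 0.0}}

```text
t: 0.97
tool_pos: [387.5, -345.9, 191.0]
tool_rot: [[0.917, 0.399, 0.0], [0.399, -0.917, -0.0], [0.0, 0.0, -1.0]]
force: [-0.6, -0.2, -0.1]
width: 44.5
grasp_force: 0.0
```

Call:
{"method": "move_arm", "body": {"slide": [[0.027, -0.019, 0], [0.027, -0.019, 0], [0.027, -0.019, 0], [0.027, -0.019, 0], [0.027, -0.019, 0], [0.027, -0.019, 0], [0.027, -0.019, 0], [0.027, -0.019, 0]], "dr": [[0, 0, 0], [0, 0, 0], [0, 0, 0], [0, 0, 0], [0, 0, 0], [0, 0, 0], [0, 0, 0], [0, 0, 0]]}}

```text
t: 1.63
tool_pos: [524.8, -120.3, 191.0]
tool_rot: [[0.917, 0.399, 0.0], [0.399, -0.917, -0.0], [0.0, 0.0, -1.0]]
force: [0.2, -0.4, 0.7]
width: 0.4
grasp_force: 0.0
```

Call:
{"method": "move_arm", "body": {"slide": [[0, 0, 0], [0, 0, 0], [0, 0, 0], [0, 0, 0], [0, 0, 0], [0, 0, 0], [0, 0, 0], [0, 0, 0]], "dr": [[0, 0, 0.096], [0, 0, 0.096], [0, 0, 0.096], [0, 0, 0.096], [0, 0, 0.096], [0, 0, 0.096], [0, 0, 0], [0, 0, 0]]}}

```text
t: 2.3
tool_pos: [524.2, -121.7, 190.8]
tool_rot: [[0.987, -0.161, -0.0], [-0.161, -0.987, -0.0], [-0.0, 0.0, -1.0]]
force: [0.1, -0.5, -0.8]
width: 0.1
grasp_force: 0.0
```

```bash
cat >> h.py <<'E'
def fproj(X,c):
    P=np.asarray(X,float)@c['R'].T+c['t'];K=c['camera_matrix']
    rho=np.hypot(P[...,0],P[...,1]);th=np.arctan2(rho,P[...,2]);k=th/np.maximum(rho,1e-9)
    return np.stack([K[0,0]*k*P[...,0]+K[0,2],K[1,1]*k*P[...,1]+K[1,2]],-1)
def jigw(x,y,z,o=(516.2,-118.3),yaw=-9.45):
    a=np.radians(yaw);x,y=np.asarray(x,float),np.asarray(y,float)
    return np.stack([o[0]+np.cos(a)*x-np.sin(a)*y,o[1]+np.sin(a)*x+np.cos(a)*y,z+0*x],-1)
def ortho(p,c,z,s=2.0,**k): # jig frame picture: up=+x, left=+y ; x 180..-160, y 190..-120
    xs=np.arange(180,-160,-1/s);ys=np.arange(190,-120,-1/s)
    X,Y=np.meshgrid(xs,ys,indexing='ij')
    uv=fproj(jigw(X,Y,z,**k),c).astype(np.float32)
    return cv2.remap(p,uv[...,0],uv[...,1],cv2.INTER_LINEAR)
def opx(x,y,s=2.0): return int((190-y)*s),int((180-x)*s)
E
python3 - <<'E'
from h import *
c=manip.camera_info('wrist');p,d=manip.grab_frame('wrist');np.savez('w1.npz',p=p,d=d,**c)
print(c)
o=ortho(p,c,30.,1.7)
for x,y in[(-115,0),(-67,0),(-67,40),(-67,-40),(50,57),(50,-57),(-70,65),(20,57),(-20,57),(-150,110),(170,-110),(-150,-110)]:
    cv2.drawMarker(o,opx(x,y,1.7),(255,0,255),cv2.MARKER_CROSS,9,1)
cv2.imwrite('pics/o1.png',o[:,:,::-1]);print(o.shape)
E
```

```text
{'camera_matrix': array([[325.1922621 ,   0.        , 281.21046316],
       [  0.        , 325.1922621 , 211.612522  ],
       [  0.        ,   0.        ,   1.        ]]), 'R': array([[-1.60923090e-01, -9.86966773e-01, -5.90763299e-04],
       [-9.56903626e-01,  1.55874685e-01,  2.45027619e-01],
       [-2.41742033e-01,  3.99959051e-02, -9.69515919e-01]]), 't': array([-34.79771486, 494.13810605, 521.24620944])}
(578, 527, 3)
```

View pics/o1.png

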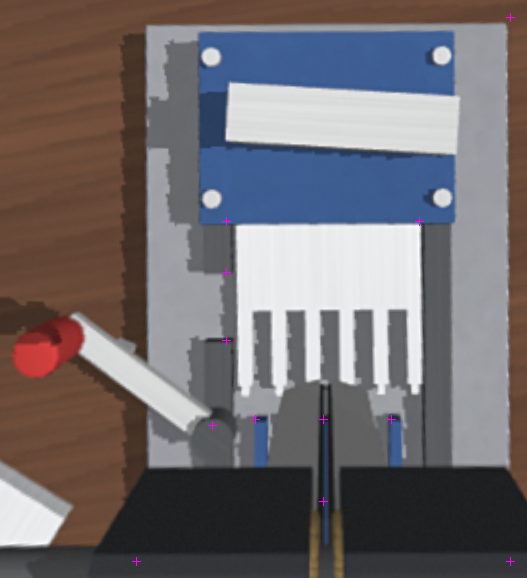

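The orthophoto fits the jig model to about 3 mm in y: rail gap edges at rows 272 and 340, cover edge at row 222. Teeth roots are at row 310 (jig x about -2), so the plate is at x of about +33. Next I go above the press point at jig (22, 0) and descend.

Call:
{"method": "move_arm", "body": {"slide": [[0.0135, 0.001, 0.01], [0, 0, 0.03], [0, 0, 0.03], [0, 0, 0.03], [0, 0, 0.025], [0, 0, 0.015], [0, 0, 0.005], [0, 0, 0]], "dr": [[0, 0, 0], [0, 0, 0], [0, 0, 0], [0, 0, 0], [0, 0, 0], [0, 0, 0], [0, 0, 0], [0, 0, 0]]}}

```text
t: 3.02
tool_pos: [536.8, -124.8, 44.9]
tool_rot: [[0.987, -0.163, -0.002], [-0.163, -0.987, 0.001], [-0.002, -0.0, -1.0]]
force: [-0.1, 1.1, 0.1]
width: 0.4
grasp_force: 0.0
```

Call:
{"method": "move_arm", "body": {"slide": [[0, 0, 0.002], [0, 0, 0.002], [0, 0, 0.002], [0, 0, 0.001], [0, 0, 0.001], [0, 0, 0], [0, 0, 0], [0, 0, 0]], "dr": [[0, 0, 0], [0, 0, 0], [0, 0, 0], [0, 0, 0], [0, 0, 0], [0, 0, 0], [0, 0, 0], [0, 0, 0]]}}

```text
t: 3.68
tool_pos: [537.4, -125.0, 37.9]
tool_rot: [[0.986, -0.164, 0.0], [-0.164, -0.986, 0.0], [0.0, -0.0, -1.0]]
force: [0.8, -1.4, -1.0]
width: 0.4
grasp_force: 0.0
```

Call:
{"method": "move_arm", "body": {"slide": [[0, 0, 0.001], [0, 0, 0], [0, 0, 0.001], [0, 0, 0], [0, 0, 0], [0, 0, 0], [0, 0, 0], [0, 0, 0]], "dr": [[0, 0, 0], [0, 0, 0], [0, 0, 0], [0, 0, 0], [0, 0, 0], [0, 0, 0], [0, 0, 0], [0, 0, 0]]}}

```text
t: 4.35
tool_pos: [537.4, -125.0, 35.9]
tool_rot: [[0.986, -0.164, -0.0], [-0.164, -0.986, 0.0], [-0.0, -0.0, -1.0]]
force: [0.2, 0.7, 0.7]
width: 0.3
grasp_force: 0.0
```

Call:
{"method": "move_arm", "body": {"slide": [[0, 0, 0.001], [0, 0, 0], [0, 0, 0.001], [0, 0, 0], [0, 0, 0], [0, 0, 0], [0, 0, 0], [0, 0, 0]], "dr": [[0, 0, 0], [0, 0, 0], [0, 0, 0], [0, 0, 0], [0, 0, 0], [0, 0, 0], [0, 0, 0], [0, 0, 0]]}}

```text
t: 5.02
tool_pos: [537.4, -124.9, 33.9]
tool_rot: [[0.986, -0.164, 0.0], [-0.164, -0.986, 0.0], [0.0, -0.0, -1.0]]
force: [0.5, 0.3, -1.1]
width: 0.4
grasp_force: 0.0
```

Run:
```python
from h import *
c=manip.camera_info('wrist');p,d=manip.grab_frame('wrist')
cv2.imwrite('pics/w2.png',p[:,:,::-1])
D=np.load('top.npz');C=manip.camera_info('top');W=cloud(D['d'],C)
for n,(x,y) in dict(platebody=(25,-3),platebody2=(35,20),platebody3=(10,-25),cover=(70,0),railR=(0,-64),bedR=(0,-95)).items():
    u,v=np.rint(proj(jigw(x,y,30.),C)).astype(int);print(n,W[v-1:v+2,u-1:u+2,2].round(1).tolist())
```

```text
platebody [[29.4, 29.9, 31.3], [27.0, 30.8, 36.1], [28.7, 33.1, 34.5]]
platebody2 [[29.4, 25.7, 31.6], [30.1, 29.9, 30.7], [32.9, 29.9, 38.5]]
platebody3 [[29.4, 34.5, 29.5], [28.5, 33.1, 35.2], [32.3, 29.1, 29.9]]
cover [[42.3, 37.1, 44.0], [49.2, 46.8, 39.3], [45.7, 35.1, 41.3]]
railR [[26.9, 30.5, 28.8], [24.1, 26.2, 30.5], [29.2, 27.5, 32.9]]
bedR [[25.7, 13.6, 23.3], [21.9, 21.0, 21.3], [28.5, 10.8, 23.2]]
```

View pics/w2.png

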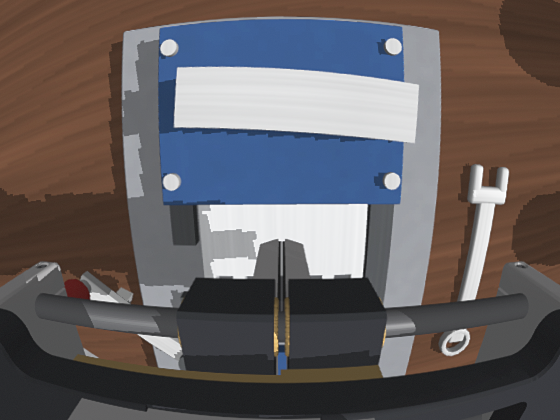

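The fingertips (280,242) are over bare plate in front of the cover, and not yet loaded. I'll keep going down in small steps.

Call:
{"method": "move_arm", "body": {"slide": [[0, 0, 0.001], [0, 0, 0], [0, 0, 0.001], [0, 0, 0], [0, 0, 0], [0, 0, 0], [0, 0, 0], [0, 0, 0]], "dr": [[0, 0, 0], [0, 0, 0], [0, 0, 0], [0, 0, 0], [0, 0, 0], [0, 0, 0], [0, 0, 0], [0, 0, 0]]}}

```text
t: 5.73
tool_pos: [537.4, -125.0, 31.8]
tool_rot: [[0.986, -0.164, -0.0], [-0.164, -0.986, 0.0], [-0.0, -0.0, -1.0]]
force: [0.1, -0.0, 0.2]
width: 0.5
grasp_force: 0.0
```

Call:
{"method": "move_arm", "body": {"slide": [[0, 0, 0.001], [0, 0, 0], [0, 0, 0.001], [0, 0, 0], [0, 0, 0], [0, 0, 0], [0, 0, 0], [0, 0, 0]], "dr": [[0, 0, 0], [0, 0, 0], [0, 0, 0], [0, 0, 0], [0, 0, 0], [0, 0, 0], [0, 0, 0], [0, 0, 0]]}}

```text
t: 6.4
tool_pos: [537.4, -125.0, 29.9]
tool_rot: [[0.986, -0.164, -0.0], [-0.164, -0.986, 0.0], [-0.0, -0.0, -1.0]]
force: [0.1, 0.1, 0.1]
width: 0.5
grasp_force: 0.0
```

Run:
```python
from h import *
c=manip.camera_info('wrist');p,d=manip.grab_frame('wrist')
K=c['camera_matrix'];v,u=np.indices(d.shape);x=(u-K[0,2])/K[0,0];y=(v-K[1,2])/K[1,1];th=np.hypot(x,y)
k=np.where(th>1e-6,np.tan(th)/np.maximum(th,1e-6),1)
W=(np.stack([x*k*d,y*k*d,d],-1)-c['t'])@c['R']
for uu in(215,265,272,290,300,345):
    print(uu,[(r,W[r,uu].round().astype(int).tolist()) for r in range(215,280,8)])
cv2.imwrite('pics/w3.png',cv2.resize(p[190:300,190:380],None,fx=4,fy=4)[:,:,::-1])
```

```text
215 [(215, [563, -86, 29]), (223, [557, -85, 29]), (231, [553, -84, 30]), (239, [547, -83, 30]), (247, [542, -82, 30]), (255, [536, -80, 30]), (263, [531, -79, 30]), (271, [525, -78, 30]), (279, [572, -112, 147])]
265 [(215, [558, -117, 29]), (223, [553, -116, 30]), (231, [547, -115, 29]), (239, [542, -115, 30]), (247, [548, -117, 60]), (255, [547, -117, 69]), (263, [546, -118, 79]), (271, [547, -118, 90]), (279, [570, -125, 147])]
272 [(215, [557, -122, 29]), (223, [552, -121, 30]), (231, [547, -120, 29]), (239, [542, -119, 30]), (247, [546, -121, 58]), (255, [546, -121, 70]), (263, [546, -121, 80]), (271, [547, -122, 90]), (279, [570, -127, 147])]
290 [(215, [555, -133, 31]), (223, [550, -132, 31]), (231, [545, -131, 29]), (239, [540, -130, 30]), (247, [545, -130, 58]), (255, [545, -130, 70]), (263, [545, -130, 80]), (271, [546, -130, 91]), (279, [569, -132, 146])]
300 [(215, [554, -139, 30]), (223, [549, -138, 30]), (231, [544, -137, 31]), (239, [538, -136, 29]), (247, [544, -136, 59]), (255, [544, -135, 70]), (263, [544, -134, 80]), (271, [545, -134, 90]), (279, [569, -134, 148])]
345 [(215, [549, -167, 29]), (223, [544, -166, 30]), (231, [539, -165, 30]), (239, [534, -165, 29]), (247, [528, -164, 30]), (255, [522, -164, 29]), (263, [517, -163, 30]), (271, [512, -162, 31]), (279, [567, -146, 148])]
```

View pics/w3.png

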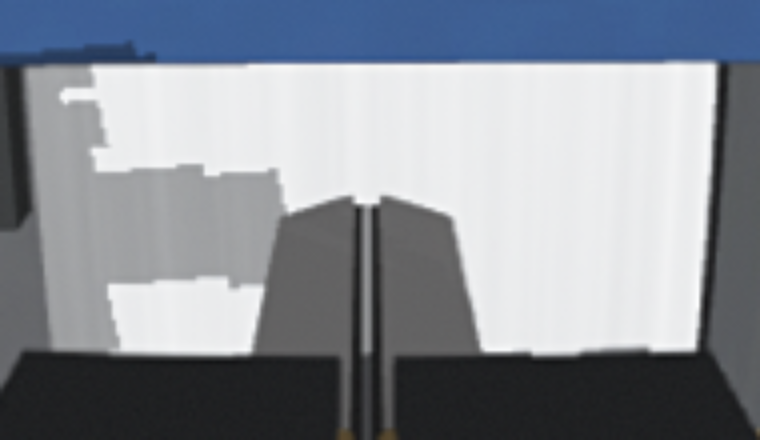

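Depth puts the closed fingertips at z of about 47, still some 17 mm above the plate (z 30). Closed fingers stand shorter than stated, so I'll continue down guardedly.

Call:
{"method": "move_arm", "body": {"slide": [[0, 0, 0.002], [0, 0, 0.002], [0, 0, 0.002], [0, 0, 0.002], [0, 0, 0.002], [0, 0, 0], [0, 0, 0], [0, 0, 0]], "dr": [[0, 0, 0], [0, 0, 0], [0, 0, 0], [0, 0, 0], [0, 0, 0], [0, 0, 0], [0, 0, 0], [0, 0, 0]]}}

```text
t: 7.12
tool_pos: [537.4, -124.9, 19.8]
tool_rot: [[0.986, -0.165, -0.0], [-0.165, -0.986, 0.0], [-0.0, -0.0, -1.0]]
force: [0.1, 0.4, -0.9]
width: 0.2
grasp_force: 0.0
```

Call:
{"method": "move_arm", "body": {"slide": [[0, 0, 0.001], [0, 0, 0.001], [0, 0, 0.001], [0, 0, 0.001], [0, 0, 0], [0, 0, 0], [0, 0, 0], [0, 0, 0]], "dr": [[0, 0, 0], [0, 0, 0], [0, 0, 0], [0, 0, 0], [0, 0, 0], [0, 0, 0], [0, 0, 0], [0, 0, 0]]}}

```text
t: 7.78
tool_pos: [537.4, -125.0, 15.8]
tool_rot: [[0.986, -0.164, -0.0], [-0.164, -0.986, 0.0], [-0.0, -0.0, -1.0]]
force: [0.7, -0.7, 0.1]
width: 0.0
grasp_force: 0.0
```

```bash
cat >> h.py <<'E'
def wcloud(d,c):
    K=c['camera_matrix'];v,u=np.indices(d.shape);x=(u-K[0,2])/K[0,0];y=(v-K[1,2])/K[1,1];th=np.hypot(x,y)
    k=np.where(th>1e-6,np.tan(th)/np.maximum(th,1e-6),1)
    return (np.stack([x*k*d,y*k*d,d],-1)-c['t'])@c['R']
E
python3 - <<'E'
from h import *
c=manip.camera_info('wrist');p,d=manip.grab_frame('wrist');W=wcloud(d,c)
for uu in(266,272,290,298):
    print(uu,[(r,W[r,uu].round().astype(int).tolist()) for r in range(234,262,3)])
E
```

```text
266 [(234, [550, -117, 29]), (237, [548, -117, 30]), (240, [546, -117, 30]), (243, [547, -117, 38]), (246, [547, -117, 43]), (249, [547, -118, 47]), (252, [547, -118, 52]), (255, [546, -118, 55]), (258, [547, -118, 60]), (261, [547, -118, 64])]
272 [(234, [549, -121, 30]), (237, [548, -120, 30]), (240, [546, -120, 32]), (243, [546, -120, 37]), (246, [546, -121, 42]), (249, [546, -121, 46]), (252, [547, -121, 53]), (255, [547, -121, 57]), (258, [547, -121, 61]), (261, [546, -121, 63])]
290 [(234, [547, -131, 30]), (237, [546, -131, 30]), (240, [545, -131, 33]), (243, [545, -130, 37]), (246, [545, -130, 43]), (249, [545, -130, 47]), (252, [545, -130, 52]), (255, [545, -130, 55]), (258, [545, -130, 60]), (261, [545, -130, 64])]
298 [(234, [547, -136, 30]), (237, [545, -135, 30]), (240, [543, -135, 29]), (243, [544, -135, 38]), (246, [544, -135, 42]), (249, [544, -134, 47]), (252, [544, -134, 52]), (255, [545, -134, 56]), (258, [544, -134, 59]), (261, [545, -134, 64])]
```

Tips are now at z of about 32, just above the plate. Going down in 1 mm steps.

Call:
{"method": "move_arm", "body": {"slide": [[0, 0, 0.001], [0, 0, 0], [0, 0, 0.001], [0, 0, 0], [0, 0, 0], [0, 0, 0], [0, 0, 0], [0, 0, 0]], "dr": [[0, 0, 0], [0, 0, 0], [0, 0, 0], [0, 0, 0], [0, 0, 0], [0, 0, 0], [0, 0, 0], [0, 0, 0]]}}

```text
t: 8.5
tool_pos: [537.6, -125.0, 15.5]
tool_rot: [[0.986, -0.165, 0.0], [-0.165, -0.986, -0.0], [0.001, 0.0, -1.0]]
force: [-12.8, 2.6, 36.7]
width: 0.4
grasp_force: 17.9
```

Call:
{"method": "move_arm", "body": {"slide": [[0, 0, -0.0005], [-0.002, 0, 0], [-0.004, 0, 0], [-0.004, 0, 0], [-0.004, 0, 0], [-0.004, 0, 0], [-0.002, 0, 0], [0, 0, 0]], "dr": [[0, 0, 0], [0, 0, 0], [0, 0, 0], [0, 0, 0], [0, 0, 0], [0, 0, 0], [0, 0, 0], [0, 0, 0]]}}

```text
t: 9.17
tool_pos: [519.3, -121.9, 15.6]
tool_rot: [[0.986, -0.164, 0.004], [-0.164, -0.986, -0.001], [0.004, 0.0, -1.0]]
force: [0.9, -0.2, 14.7]
width: 0.5
grasp_force: 7.4
```

Run:
```python
from h import *
c=manip.camera_info('wrist');p,d=manip.grab_frame('wrist')
o=ortho(p,c,30.,2,o=(515.7,-121.));cv2.imwrite('pics/o2.png',o[:,:,::-1])
cv2.imwrite('pics/o2c.png',np.ascontiguousarray(o[200:520,180:580,::-1]))
```

```text
(no output)
```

View pics/o2.png

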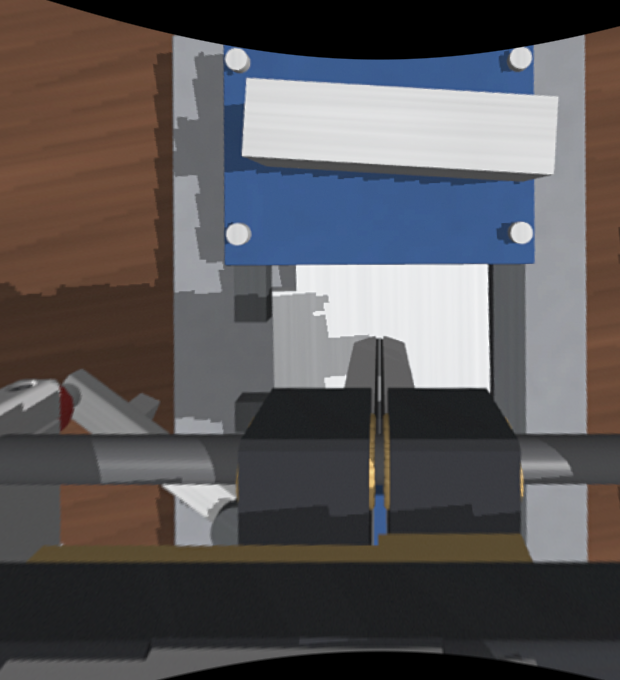

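The notch is coming out from under the cover: its front edge at row 292 means the plate is at x of about +13. So the plate follows the finger 1:1. I keep dragging, with slightly more press.

Call:
{"method": "move_arm", "body": {"slide": [[-0.003, 0, 0.0003], [-0.004, 0, 0], [-0.004, 0, 0], [-0.004, 0, 0], [-0.004, 0, 0], [-0.003, 0, 0], [-0.002, 0, 0], [0, 0, 0]], "dr": [[0, 0, 0], [0, 0, 0], [0, 0, 0], [0, 0, 0], [0, 0, 0], [0, 0, 0], [0, 0, 0], [0, 0, 0]]}}

```text
t: 9.88
tool_pos: [496.3, -118.1, 15.6]
tool_rot: [[0.986, -0.164, 0.005], [-0.164, -0.986, -0.001], [0.005, 0.0, -1.0]]
force: [3.2, -0.5, 18.1]
width: 0.5
grasp_force: 8.9
```

Call:
{"method": "move_arm", "body": {"slide": [[-0.003, 0, 0], [-0.003, 0, 0], [-0.003, 0, 0], [-0.003, 0, 0], [-0.002, 0, 0], [-0.001, 0, 0], [0, 0, 0], [0, 0, 0]], "dr": [[0, 0, 0], [0, 0, 0], [0, 0, 0], [0, 0, 0], [0, 0, 0], [0, 0, 0], [0, 0, 0], [0, 0, 0]]}}

```text
t: 10.55
tool_pos: [481.8, -115.7, 15.6]
tool_rot: [[0.986, -0.164, 0.005], [-0.164, -0.986, -0.001], [0.005, 0.0, -1.0]]
force: [4.1, -0.4, 18.3]
width: 0.5
grasp_force: 9.1
```

Call:
{"method": "move_arm", "body": {"slide": [[-0.001, 0, 0], [-0.001, 0, 0], [-0.001, 0, 0], [-0.001, 0, 0], [-0.001, 0, 0], [-0.001, 0, 0], [0, 0, 0], [0, 0, 0]], "dr": [[0, 0, 0], [0, 0, 0], [0, 0, 0], [0, 0, 0], [0, 0, 0], [0, 0, 0], [0, 0, 0], [0, 0, 0]]}}

```text
t: 11.22
tool_pos: [476.1, -114.7, 15.6]
tool_rot: [[0.986, -0.164, 0.005], [-0.164, -0.986, -0.001], [0.005, 0.0, -1.0]]
force: [4.7, -1.1, 18.0]
width: 0.5
grasp_force: 8.6
```

Call:
{"method": "move_arm", "body": {"slide": [[-0.001, 0, 0], [-0.001, 0, 0], [-0.001, 0, 0], [-0.001, 0, 0], [0, 0, 0], [0, 0, 0], [0, 0, 0], [0, 0, 0]], "dr": [[0, 0, 0], [0, 0, 0], [0, 0, 0], [0, 0, 0], [0, 0, 0], [0, 0, 0], [0, 0, 0], [0, 0, 0]]}}

```text
t: 11.88
tool_pos: [472.6, -114.0, 15.6]
tool_rot: [[0.986, -0.164, 0.006], [-0.164, -0.986, -0.001], [0.006, -0.0, -1.0]]
force: [8.2, -1.6, 14.1]
width: 0.6
grasp_force: 7.0
```

Call:
{"method": "move_arm", "body": {"slide": [[0, 0, 0.0003], [-0.001, 0, 0], [-0.001, 0, 0], [0, 0, 0], [0, 0, 0], [0, 0, 0], [0, 0, 0], [0, 0, 0]], "dr": [[0, 0, 0], [0, 0, 0], [0, 0, 0], [0, 0, 0], [0, 0, 0], [0, 0, 0], [0, 0, 0], [0, 0, 0]]}}

```text
t: 12.55
tool_pos: [471.3, -113.8, 15.6]
tool_rot: [[0.986, -0.164, 0.008], [-0.164, -0.986, -0.001], [0.008, -0.0, -1.0]]
force: [9.9, 0.8, 15.7]
width: 0.3
grasp_force: 8.1
```

The arm now stalls against the comb: x force is up to 9.9 N and travel is about 65 mm, as expected. I'll lift straight up and check.

Call:
{"method": "move_arm", "body": {"slide": [[0.001, 0, -0.003], [0, 0, -0.015], [0, 0, -0.025], [0, 0, -0.03], [0, 0, -0.035], [0, 0, -0.035], [0, 0, -0.03], [0, 0, 0]], "dr": [[0, 0, 0], [0, 0, 0], [0, 0, 0], [0, 0, 0], [0, 0, 0], [0, 0, 0], [0, 0, 0], [0, 0, 0]]}}

```text
t: 13.22
tool_pos: [470.6, -113.9, 192.2]
tool_rot: [[0.986, -0.165, 0.007], [-0.165, -0.986, -0.002], [0.007, 0.001, -1.0]]
force: [0.2, -0.1, 0.4]
width: 0.5
grasp_force: 0.0
```

Run:
```python
from h import *
c=manip.camera_info('wrist');p,d=manip.grab_frame('wrist');W=wcloud(d,c)
o=ortho(p,c,30.,1.7,o=(515.7,-121.))
for x,y in[(-20,57),(20,57),(50,57),(-67,40),(-65,20)]: cv2.drawMarker(o,opx(x,y,1.7),(255,0,255),cv2.MARKER_CROSS,9,1)
cv2.imwrite('pics/o3.png',o[:,:,::-1])
h=cv2.cvtColor(p,cv2.COLOR_RGB2HSV);r=((h[...,0]<8)|(h[...,0]>172))&(h[...,1]>150)&(h[...,2]>60)
k=W[r];k=k[(k[:,2]>82)&(k[:,2]<95)];print(len(k),r.sum(),np.median(k,0),k.min(0),k.max(0))
p,d=manip.grab_frame('top');C=manip.camera_info('top')
h=cv2.cvtColor(p,cv2.COLOR_RGB2HSV);r=((h[...,0]<8)|(h[...,0]>172))&(h[...,1]>150)&(h[...,2]>90);r[:,:265]=0;r[:,300:]=0
if r.any():print(unproj(np.argwhere(r).mean(0)[::-1],85,C),r.sum())
```

```text
406 1536 [528.47708139  22.03457535  87.25954148] [516.77860838  11.61864896  82.0434504 ] [539.94957085  34.87479431  89.70973645]
[[531.61095679  22.433165    85.        ]] 45
```

View pics/o3.png

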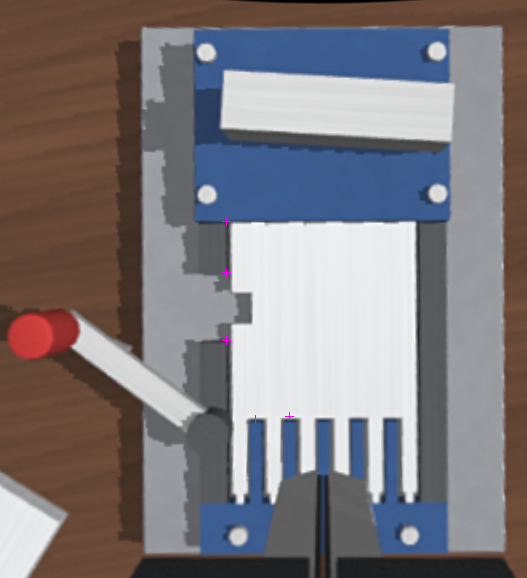

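The plate is home: its notch (243,307) is centred on the rail gap, and the teeth are interlaced down to the spine. The knob is at about (528, 23), z 88. Next I stage the closed fingers on the knob's left side.

Call:
{"method": "move_arm", "body": {"slide": [[0.004, -0.02, 0], [0.004, -0.022, 0], [0.004, -0.022, 0], [0.004, -0.022, 0], [0.004, -0.022, 0], [0.005, -0.022, 0], [0.005, -0.022, 0], [0.005, -0.022, 0]], "dr": [[0, 0, 0], [0, 0, 0], [0, 0, 0], [0, 0, 0], [0, 0, 0], [0, 0, 0], [0, 0, 0], [0, 0, 0]]}}

```text
t: 13.98
tool_pos: [531.0, 53.4, 185.3]
tool_rot: [[0.986, -0.164, -0.002], [-0.164, -0.986, 0.0], [-0.002, 0.0, -1.0]]
force: [-0.5, -0.7, 0.5]
width: 0.6
grasp_force: 0.0
```

Call:
{"method": "move_arm", "body": {"slide": [[0, 0, 0.01], [0, 0, 0.02], [0, 0, 0.03], [0, 0, 0.03], [0, 0, 0.03], [0, 0, 0.02], [0, 0, 0.006], [0, 0, 0]], "dr": [[0, 0, 0], [0, 0, 0], [0, 0, 0], [0, 0, 0], [0, 0, 0], [0, 0, 0], [0, 0, 0], [0, 0, 0]]}}

```text
t: 14.65
tool_pos: [529.8, 52.2, 38.7]
tool_rot: [[0.986, -0.164, -0.004], [-0.164, -0.986, -0.0], [-0.004, 0.001, -1.0]]
force: [-1.1, -0.5, 0.4]
width: 0.4
grasp_force: 0.0
```

Call:
{"method": "move_arm", "body": {"slide": [[0, 0, -0.004], [0.003, 0.004, 0], [0.001, 0.004, 0], [0.006, 0.005, 0], [0.006, 0.005, 0], [0.005, 0.005, 0], [0.003, 0.004, 0], [0, 0, 0]], "dr": [[0, 0, 0], [0, 0, 0], [0, 0, 0], [0, 0, 0], [0, 0, 0], [0, 0, 0], [0, 0, 0], [0, 0, 0]]}}

```text
t: 15.32
tool_pos: [551.5, 20.4, 45.5]
tool_rot: [[0.986, -0.166, 0.001], [-0.166, -0.986, -0.0], [0.001, 0.0, -1.0]]
force: [-0.1, 0.2, 0.1]
width: 0.5
grasp_force: 0.0
```

```bash
cat > k.py <<'E'
from h import *
s=manip.observe();c=manip.camera_info('wrist');p,d=manip.grab_frame('wrist');W=wcloud(d,c)
a=np.radians(-9.45);J=lambda P:np.c_[(P[:,0]-515.7)*np.cos(a)+(P[:,1]+121)*np.sin(a),-(P[:,0]-515.7)*np.sin(a)+(P[:,1]+121)*np.cos(a),P[:,2]]
h=cv2.cvtColor(p,cv2.COLOR_RGB2HSV);r=((h[...,0]<8)|(h[...,0]>172))&(h[...,1]>150)&(h[...,2]>40)
k=J(W[r]);k=k[(k[:,2]>50)&(k[:,2]<95)]
print('tcp jig',J(s['tool_pos'][None]).round(1),s['force'].round(1))
if len(k):
    print('knob',len(k),k.min(0).round(),k.max(0).round())
    t=k[k[:,2]>80]
    if len(t): m=np.median(t,0);print('top',len(t),m.round(1),'q',1.04-np.arctan2(m[1]-65,m[0]+70))
E
python3 k.py
```

```text
tcp jig [[ 12.1 145.4  45.5]] [-0.1  0.2  0.1]
knob 1627 [  8. 110.  54.] [ 23. 132.  89.]
top 1133 [ 16.1 122.2  87.2] q 0.4539304162317377
```

Call:
{"method": "move_arm", "body": {"slide": [[0.003, 0.007, 0], [0.003, 0.007, 0], [0.003, 0.007, 0], [0.003, 0.007, 0], [0.001, 0.006, 0], [0.001, 0.006, 0], [0.001, 0.006, 0], [0, 0, 0]], "dr": [[0, 0, 0], [0, 0, 0], [0, 0, 0], [0, 0, 0], [0, 0, 0], [0, 0, 0], [0, 0, 0], [0, 0, 0]]}}

```text
t: 16.03
tool_pos: [557.7, -27.7, 44.6]
tool_rot: [[0.986, -0.166, -0.001], [-0.166, -0.986, -0.001], [-0.0, 0.001, -1.0]]
force: [0.1, -0.1, -0.9]
width: 0.2
grasp_force: 0.0
```

```bash
python3 k.py
```

```text
tcp jig [[26.1 99.  44.6]] [ 0.1 -0.1 -0.9]
knob 1876 [22. 64. 55.] [41. 86. 89.]
top 1366 [32.  75.8 87.3] q 0.9349090271177967
```

Call:
{"method": "move_arm", "body": {"slide": [[0.001, 0.005, 0], [0.001, 0.005, 0], [0, 0.005, 0], [0, 0.004, 0], [0, 0.004, 0], [0, 0.004, 0], [0, 0.002, 0], [0, 0, 0]], "dr": [[0, 0, 0], [0, 0, 0], [0, 0, 0], [0, 0, 0], [0, 0, 0], [0, 0, 0], [0, 0, 0], [0, 0, 0]]}}

```text
t: 16.75
tool_pos: [554.9, -55.6, 44.7]
tool_rot: [[0.986, -0.165, -0.0], [-0.165, -0.986, -0.0], [-0.0, 0.0, -1.0]]
force: [-0.2, -0.2, -0.3]
width: 0.7
grasp_force: 0.0
```

```bash
python3 k.py
```

```text
tcp jig [[28.  71.  44.7]] [-0.2 -0.2 -0.3]
knob 1618 [24. 36. 56.] [40. 58. 89.]
top 1134 [32.2 47.8 87.3] q 1.2068828298408987
```

Latch at about 1.21 rad. I push on until it meets the stop.

Call:
{"method": "move_arm", "body": {"slide": [[0, 0.001, 0], [0, 0.001, 0], [0, 0.001, 0], [0, 0.001, 0], [0, 0.001, 0], [0, 0, 0], [0, 0, 0], [0, 0, 0]], "dr": [[0, 0, 0], [0, 0, 0], [0, 0, 0], [0, 0, 0], [0, 0, 0], [0, 0, 0], [0, 0, 0], [0, 0, 0]]}}

```text
t: 17.47
tool_pos: [554.4, -58.6, 44.7]
tool_rot: [[0.987, -0.163, 0.0], [-0.163, -0.987, 0.001], [-0.0, -0.001, -1.0]]
force: [0.2, 6.1, 0.1]
width: -0.1
grasp_force: 3.4
```

Stop reached: 6 N of resistance, and the arm stalls. I hold, back away, lift and check.

Call:
{"method": "move_arm", "body": {"slide": [[0, 0.001, 0], [0, 0, 0], [0, 0, 0], [0, -0.005, 0], [0, -0.01, 0], [0, -0.01, 0], [0, 0, -0.01], [0, 0, -0.02]], "dr": [[0, 0, 0], [0, 0, 0], [0, 0, 0], [0, 0, 0], [0, 0, 0], [0, 0, 0], [0, 0, 0], [0, 0, 0]]}}

```text
t: 18.13
tool_pos: [557.1, -35.1, 73.9]
tool_rot: [[0.987, -0.163, -0.003], [-0.163, -0.987, 0.0], [-0.003, 0.0, -1.0]]
force: [-0.8, -0.6, 0.3]
width: 0.4
grasp_force: 0.0
```

Call:
{"method": "move_arm", "body": {"slide": [[0, 0, -0.02], [0, 0, -0.03], [0, 0, -0.03], [-0.02, 0, -0.03], [-0.02, 0, -0.03], [-0.02, 0, 0], [-0.02, 0, 0], [0, 0, 0]], "dr": [[0, 0, 0], [0, 0, 0], [0, 0, 0], [0, 0, 0], [0, 0, 0], [0, 0, 0], [0, 0, 0], [0, 0, 0]]}}

```text
t: 18.8
tool_pos: [477.0, -22.5, 216.1]
tool_rot: [[0.987, -0.164, 0.001], [-0.164, -0.987, -0.001], [0.001, 0.001, -1.0]]
force: [0.3, 0.2, 0.9]
width: 0.8
grasp_force: 0.0
```

```bash
python3 k.py
python3 - <<'E'
from h import *
c=manip.camera_info('wrist');p,d=manip.grab_frame('wrist')
o=ortho(p,c,30.,1.7,o=(515.7,-121.));cv2.imwrite('pics/o4.png',o[:,:,::-1])
E
```

```text
tcp jig [[-54.4  90.8 216.1]] [0.3 0.2 0.9]
knob 756 [  16. -315.   50.] [235.  56.  90.]
top 382 [26.6 45.6 87.3] q 1.2384375542205746
```

View pics/o4.png

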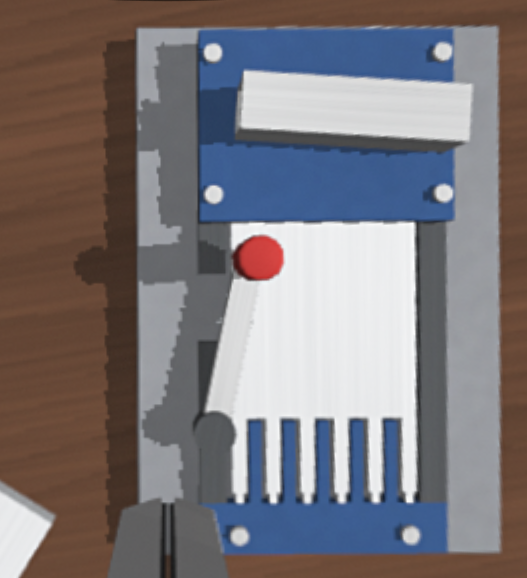

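The latch is shut (knob at (260,258), q about 1.24), the plate is home on the spine, and the tube is where it was. The arm is clear, so I'm handing in.

```bash
python3 -c "
from workcell import manip
print(manip.hand_in())"
```

```text
the job is handed in; nothing more can be done
None
```

The finger plate is home against the comb, the latch is shut at about 1.24 rad with its pawl in the notch, the arm is clear of everything, and the job is handed in at about 19 s; the hand-in returned no verdict.

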